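Check two hand-brake levers and hold in the sound one

TASK

Check the two hand-brake levers on the bench with the outside of your closed fingers, gripping nothing and without forcing them: press the left one (the robot's left) in towards its grip bar until it will go no further and let it spring back, then do the same with the right one. Then press in again the lever that stopped short of its bar, and finish while holding it in against its stop, the other lever left sprung out. Keep your fingers off the bars and the levers' bar sides, and leave the other things on the bench where they are.

Things in the scene. Friction and masses are not known exactly. Their poses are not given: they have to be found in the camera images.
- unit_a: Brake-lever unit bolted down: grey plate 110 x 200 x 12 mm, two posts, a grip bar on them, an aluminium hand lever beside it. Origin: centre of the plate's underside. x axis: the way the lever is pressed, away from the robot towards the bar; y: along the bar to the lever's pivot; z up. Both units look the same and either may be the left one. The lever's lower edge is 111 mm up, free below.
- pivot_a (a point): Pivot of unit_a's lever (vertical axis), at x 0, y +78, z 120 mm of the unit; axes as the unit's. At rest the lever runs from here along -y, swung 0.35 rad out, to the robot's side of the bar, its tip 50 to 60 mm clear of the bar. One unit's lever meets a hard stop with 20 to 30 mm left to the bar at the tip; the other, badly adjusted, goes on to the bar. Only pressing tells which.
- lever_a (a joint): Swing of unit_a's lever, rad: 0 at rest, growing as it is pressed towards the bar. A spring returns it; 3.5 N at the pad starts it and it rises to 8 N at the most, then it stops hard. Of the two levers, one stops at 0.22 rad, short of the bar, the other at 0.42 rad, on the bar.
- pad_a (a point): Point to press: on the face of unit_a's lever that looks away from the bar (to the robot), 120 mm from the pivot, half-way up the blade, 120 mm above the bench. Moves with the lever; its x axis is square to the face, pointing into the lever.
- face_a: Pressed half of unit_a's lever blade, on the side away from the bar: 150 mm long, 18 mm high, 6 mm thick (12 mm with the other half). Origin on the pivot; the blade runs along its -y axis.
- back_a: Half of the same blade that looks towards the bar, with the 18 mm ball at the tip (156 mm from the pivot). Same origin and axes. Not to be touched: fingers there would mean the lever is gripped or pulled.
- bar_a: Fixed grip bar of unit_a: grey sleeve, 28 mm diameter, on a 200 mm steel bar along y. Origin at its centre, at x +30, z 120 mm of the unit. Not to be touched.
- unit_b: Brake-lever unit bolted down: grey plate 110 x 200 x 12 mm, two posts, a grip bar on them, an aluminium hand lever beside it. Origin: centre of the plate's underside. x axis: the way the lever is pressed, away from the robot towards the bar; y: along the bar to the lever's pivot; z up. Both units look the same and either may be the left one. The lever's lower edge is 111 mm up, free below.
- pivot_b (a point): Pivot of unit_b's lever (vertical axis), at x 0, y +78, z 120 mm of the unit; axes as the unit's. At rest the lever runs from here along -y, swung 0.35 rad out, to the robot's side of the bar, its tip 50 to 60 mm clear of the bar. One unit's lever meets a hard stop with 20 to 30 mm left to the bar at the tip; the other, badly adjusted, goes on to the bar. Only pressing tells which.
- lever_b (a joint): Swing of unit_b's lever, rad: 0 at rest, growing as it is pressed towards the bar. A spring returns it; 3.5 N at the pad starts it and it rises to 8 N at the most, then it stops hard. Of the two levers, one stops at 0.22 rad, short of the bar, the other at 0.42 rad, on the bar.
- pad_b (a point): Point to press: on the face of unit_b's lever that looks away from the bar (to the robot), 120 mm from the pivot, half-way up the blade, 120 mm above the bench. Moves with the lever; its x axis is square to the face, pointing into the lever.
- face_b: Pressed half of unit_b's lever blade, on the side away from the bar: 150 mm long, 18 mm high, 6 mm thick (12 mm with the other half). Origin on the pivot; the blade runs along its -y axis.
- back_b: Half of the same blade that looks towards the bar, with the 18 mm ball at the tip (156 mm from the pivot). Same origin and axes. Not to be touched: fingers there would mean the lever is gripped or pulled.
- bar_b: Fixed grip bar of unit_b: grey sleeve, 28 mm diameter, on a 200 mm steel bar along y. Origin at its centre, at x +30, z 120 mm of the unit. Not to be touched.
- board_1: Loose green circuit board 100 x 75 mm, 8 mm high with its parts, lying between the robot and the units, on the left. Leave it alone. Origin at its underside.
- board_2: Loose green circuit board 90 x 60 mm, 8 mm high, lying beyond the units on the right. Leave it alone. Origin at its underside.
- cleaner: Loose grey bottle, 40 mm diameter, 120 mm tall, standing between the two units. Leave it alone. Origin at its underside.
- puck: Loose aluminium light-meter puck, 64 mm diameter, 16 mm high, between the robot and the units. Leave it alone. Origin at its underside.
- driver: Loose screwdriver lying between the robot and the units, on the right. Leave it alone. About 20 to 30 mm high.
- tape: Loose cardboard ring, 90 mm diameter, 20 mm high, beyond the units on the left. Leave it alone. Origin at its underside.
- jar: Loose amber jar, 56 mm diameter, 60 mm tall, beyond the units. Leave it alone. Origin at its underside.
Not all that is in view belongs to the job. Leave any pink or red look-alike of the unit_b alone.

How it is judged:
By the outcome, as a careful person would: the job done as asked, in the order asked, and still so for the second after the job is handed in, while the arm keeps its last pose, push and grip.
It also fails if it takes over 64 s, if anything falls off the work surface, if the arm or the gripper's body presses on something with over 40 N, if the wrist force passes 120 N, or if a joint passes its speed limit or range.

ROBOT

A 6-joint arm with a two-finger parallel gripper is mounted at the origin on the work surface. World frame = base frame: x ahead of the robot, y to its left, z up, the work surface at z = 0. Lengths are in m, angles in rad, forces in N, time in s.
With the tool pointing down it reaches from about 0.25 to 0.775 m from the base axis. Payload 4 kg.
Tool frame: the origin (TCP) lies at the very end of the fingers, on their centre line; the grasp point (between the pads) lies 19 mm behind it; z points along the fingers, y is the line along which they close (so a half turn about z gives the same grasp; the last joint's range is limited). The gripper opens to 94 mm and grips with 3 to 60 N. Pads are 16 mm wide; open, the fingers measure 119 mm over their backs; the gripper's body (75 mm by 177 mm) begins 78 mm behind the grasp point.
Start: joints at [-1.238, 0.087, 1.371, -0, 1.684, -0.103], TCP at [0.232, -0.499, 0.206] pointing down, gripper open.
Joint ranges: [-3.1, 3.1], [-0.76, 2.03], [0.27, 2.55], [-1.08, 4.22], [0.17, 2.65], [-2.57, 2.57]. Speed limits (rad/s): [2.79, 2.79, 3.14, 3.14, 3.14, 3.14].

INTERFACE

Orientations are given as [roll, pitch, yaw] about the fixed x, y, z axes, in that order (R = Rz(yaw) Ry(pitch) Rx(roll)).
In Python, from bench import robot, vision gives the robot as it stands.
- The arm moves only by the shell command python3 -m crank 'ROWS'. ROWS is JSON, a list of rows, each a list of 3 entries, a list of its own where there are three numbers: the closure, from 0 (fully open) to 1 (shut), then the shift along the tool's x, y, z in m, then the turn, a rotation vector about the tool's x, y, z in degrees. A call has 1 to 8 rows; each row shifts and turns the commanded pose from where the row before left it, along the tool's axes as they then stand; what a row does not reach is not made up. A row lasts 1/10 s, in which the tool goes at most 50 mm and 8.59 degrees, less where a joint would pass 70% of its speed; a pose out of reach is approached as far as the arm can. A call with a gripper value outside its range is refused whole. The fingers move at their own pace and stop on an object; the grip force is fixed at half the most. Time passes only in rows, so rows that do not move let the fingers close. It gives the time, the measured TCP pose, the force, the opening and the grip force at its end, in the units of the state.
- robot.get_obs(): the state, without advancing time (a new reading comes with each control period).
- vision.snapshot(name): name is "side" or "top"; returns a dict with "color" (384x512x3 uint8, red, green, blue), "z_map" (384x512 float32, m along the optical axis (not along the pixel's ray), 0 where there is no reading), "fx", "fy", "cx", "cy" (pixels), "dist" ([k1, k2, p1, p2, k3] as OpenCV has them; the pictures are not rectified), "R" (3x3) and "t" (3): a world point X has camera coordinates R X + t. Camera axes: x right, y down, z forward; pixel columns grow to the right and rows downward; lengths in m; the calibration is good to about 2 mm. A picture is of the moment at which its call begins.
- robot.close_job(): hands the job in; it is judged then, once.
The state is a dict: "time": time; "joint_positions": joint angles; "qvel": joint speeds; "joint_torque": joint torques, N m; "tool_pos": TCP position; "ee_rot": TCP orientation; "wrist_force": force on the tool from outside, world axes, zero at the start; "wrist_torque": the same for the moment, N m; "width": finger opening in m; "finger_force": force on a finger pad.
Only numpy, scipy, OpenCV 4.12 (cv2) and the standard library are available. Lean on these libraries where they do the work, as an engineer would, in place of code of your own. Each camera call takes 0.05 s, during which the arm holds its last target. There are 200 camera calls.

## Working session

There is one attempt and no reset: what is moved stays moved. The work goes in short steps, Python scripts to look and compute and a shell command to move; the robot and the scene stay as the last step left them, time stands still between calls to the robot, and variables do not carry over. Pictures are saved under pics/ and viewed, at most 10 in all, crops included, and the job is handed in when it is done.

```bash
mkdir -p pics; ls; python3 - <<'E'
from bench import robot, vision
import cv2,numpy as np
for n in ("top","side"):
    s=vision.snapshot(n); cv2.imwrite(f"pics/{n}0.png",s["color"][:,:,::-1]); np.savez(f"{n}0.npz",**s)
    print(n,s["fx"],s["cx"],s["cy"],s["dist"],(-s["R"].T@s["t"]).round(3),s["R"].round(3).tolist())
o=robot.get_obs();print(o)
E
```

```text
pics
top 478.57844314527387 261.5025016950685 183.45532204461682 [0.00238706 0.         0.         0.         0.        ] [0.204 0.09  1.706] [[0.02, -1.0, 0.004], [-0.983, -0.02, -0.18], [0.18, -0.0, -0.984]]
side 450.4144637597478 254.2931867262281 181.48793610851848 [0.0567338 0.        0.        0.        0.       ] [-0.009  1.064  1.   ] [[-0.893, -0.449, -0.018], [-0.273, 0.574, -0.772], [0.358, -0.685, -0.635]]
{'time': 0.1, 'joint_positions': array([-1.23809547e+00,  8.78679789e-02,  1.37206250e+00, -2.44109664e-05,
        1.68359722e+00, -1.03110132e-01]), 'qvel': array([-6.17259487e-04, -2.12450482e-03, -4.90930392e-03,  9.92060954e-05,
       -4.41424792e-04,  2.50381471e-03]), 'joint_torque': array([ 2.31166232e-03, -3.41251695e+01, -3.03302014e+01,  7.20276916e-02,
        3.03706946e-02, -1.02238666e-04]), 'tool_pos': array([ 0.23200495, -0.49814045,  0.20444899]), 'ee_rot': array([-3.13966538e+00, -1.75037421e-04,  4.35808095e-01]), 'wrist_force': array([0.22081604, 0.28481987, 0.63048126]), 'wrist_torque': array([-0.01750698, -0.01964711, -0.00812915]), 'finger_force': 0.0, 'width': 0.09397500194916973}
```

View pics/top0.png

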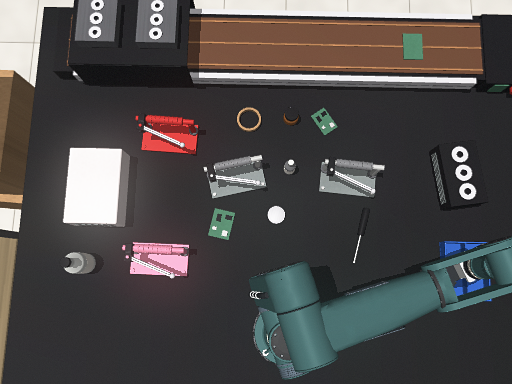

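View pics/side0.png

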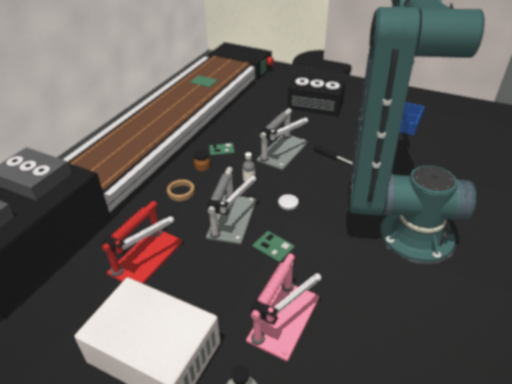

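The top picture shows the grey units at about (236,176) on the left and (350,177) on the right. Both pivots are on the image left (+y), and the lever tips point towards the robot. The side picture agrees. The red and pink units are look-alikes. Next I measure the plates and levers.

```bash
cat > m.py <<'E'
import cv2,numpy as np
def ray(s,px):
    K=np.array([[s["fx"],0,s["cx"]],[0,s["fy"],s["cy"]],[0,0,1]],float)
    u=cv2.undistortPoints(np.array(px,float).reshape(-1,1,2),K,s["dist"])[:,0]
    d=np.c_[u,np.ones(len(u))]; return -s["R"].T@s["t"], d
def onplane(s,px,z):
    c,d=ray(s,px); w=d@s["R"]; return c+w*((z-c[2])/w[:,2])[:,None]
def cloud(s):
    v,u=np.mgrid[0:384,0:512]; px=np.c_[u.ravel(),v.ravel()]
    c,d=ray(s,px); z=np.asarray(s["z_map"]).ravel()
    P=(d*z[:,None]-s["t"])@s["R"]; P[z==0]=np.nan
    return P.reshape(384,512,3)
E
python3 - <<'E'
from m import *
s=dict(np.load("top0.npz")); P=cloud(s); c=s["color"].astype(int)
sp=c.max(2)-c.min(2); g=c.mean(2)
for n,(x0,x1,y0,y1) in dict(left=(200,272,150,202),right=(315,390,150,202)).items():
    m=np.zeros((384,512),bool); m[y0:y1,x0:x1]=1
    fg=m&(g>60)&(sp<40)
    plate=fg&(P[:,:,2]<0.03)
    k=cv2.morphologyEx(fg.astype(np.uint8),cv2.MORPH_OPEN,np.ones((2,2)))
    px=np.argwhere(plate)[:,::-1]
    W=onplane(s,px,0.012)[:,:2]; r=cv2.minAreaRect((W*1000).astype(np.float32)); print(n,"plate",r,np.median(P[plate][:,2]))
    hi=m&(P[:,:,2]>0.09)&(P[:,:,2]<0.16)
    lev=hi&(g>150)
    px=np.argwhere(lev)[:,::-1]; W=onplane(s,px,0.129)[:,:2]
    l=cv2.fitLine((W*1000).astype(np.float32),cv2.DIST_HUBER,0,1,1).ravel()
    t=(W*1000-l[2:])@l[:2]; print(" lever",l,"ends",l[2:]+l[:2]*t.min(),l[2:]+l[:2]*t.max(),len(px),np.median(P[lev][:,2]), "ang",np.arctan2(l[1],l[0]))
    im=cv2.resize(s["color"][y0:y1,x0:x1][:,:,::-1],None,fx=6,fy=6,interpolation=0)
    ov=im.copy(); ov[cv2.resize(lev[y0:y1,x0:x1].astype(np.uint8),None,fx=6,fy=6,interpolation=0)>0]=(0,255,255)
    ov[cv2.resize(plate[y0:y1,x0:x1].astype(np.uint8),None,fx=6,fy=6,interpolation=0)>0]=(0,200,0)
    cv2.imwrite(f"pics/c_{n}.png",np.vstack([cv2.resize(im,(400,280)),cv2.resize(ov,(400,280))]))
a,b=cv2.imread("pics/c_left.png"),cv2.imread("pics/c_right.png"); cv2.imwrite("pics/crop.png",np.hstack([a,b]))
for n,box in dict(puck=(262,290,203,226),bottle=(282,298,155,178),board=(205,238,204,243)).items():
    Q=P[box[2]:box[3],box[0]:box[1]].reshape(-1,3); Q=Q[Q[:,2]>0.005]; print(n,np.nanmin(Q,0).round(3),np.nanmax(Q,0).round(3))
E
```

```text
left plate ((541.5123291015625, 184.81472778320312), (127.25939178466797, 216.57672119140625), 13.542102813720703) 0.01187581742546397
 lever [ 4.4374630e-01 -8.9615244e-01  5.4568530e+02  1.6608679e+02] ends [496.66872689 265.07651659] [582.89648749  90.93823525] 304 0.12889147210110455 ang -1.1110215
right plate ((543.9981689453125, -234.2868194580078), (230.82855224609375, 127.25114440917969), 84.7248306274414) 0.011378396441046842
 lever [ 4.4539374e-01  8.9533484e-01  5.1192169e+02 -2.2345758e+02] ends [ 478.52830637 -290.58528965] [ 564.7869261  -117.18737148] 288 0.12866799735577017 ang 1.1091824
puck [ 0.369 -0.011  0.005] [0.446 0.086 0.025]
bottle [ 0.541 -0.038  0.005] [0.623 0.017 0.126]
board [0.302 0.172 0.005] [0.437 0.29  0.019]
```

View pics/crop.png

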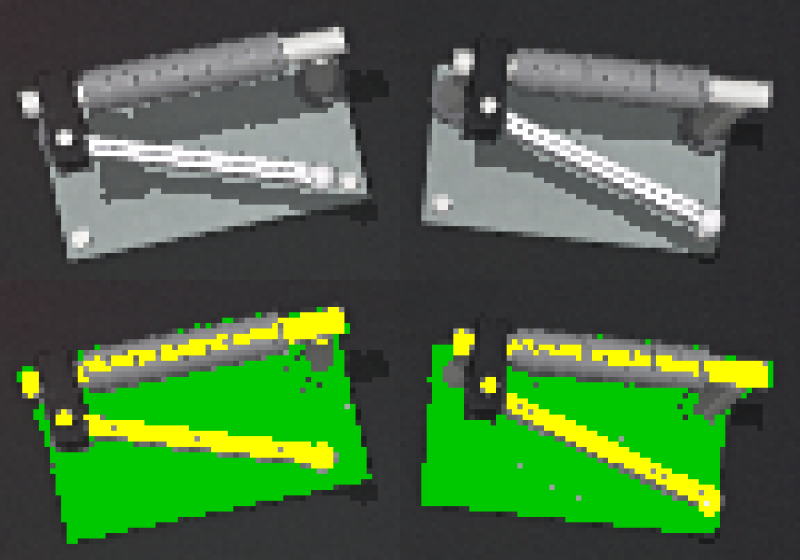

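The crop shows the left pivot screw at about (212,175) and its ball at (258,182). The right pivot is at (331,169) and its ball at (373,191). My mask mixes the bar in, so I split the blade out by component.

```bash
cat > lev.py <<'E'
from m import *
def levers(s):
    P=cloud(s); g=s["color"].mean(2); out={}
    for n,a,b in (("L",(212,175.5),(258,182.5)),("R",(331.5,169.3),(373,191.2))):
        A,B=onplane(s,[a,b],0.129)[:,:2]; d=(B-A)/np.linalg.norm(B-A); nn=np.array([-d[1],d[0]])
        m=(g>130)&(P[:,:,2]>0.1)&(P[:,:,2]<0.16); px=np.argwhere(m)[:,::-1]; W=onplane(s,px,0.129)[:,:2]
        k=(abs((W-A)@nn)<0.012)&((W-A)@d>0.025)&((W-A)@d<0.175); W=W[k]
        l=cv2.fitLine((W*1000).astype(np.float32),cv2.DIST_HUBER,0,.1,.01).ravel(); d=l[:2]*np.sign(l[1])*-1
        t=(W*1000-l[2:])@d; tip=l[2:]+d*t.max(); piv=l[2:]+d*((A*1000-l[2:])@d)
        pad=piv+d*120; f=np.array([-d[1],d[0]]);  # into lever
        pad=pad-6*f
        out[n]=1; print(n,len(W),"piv",piv.round(1),"A,B",A.round(4),B.round(4),"tip",tip.round(1),"len",np.linalg.norm(tip-piv).round(1),"d",d.round(3),"pad",pad.round(1),"press yaw(deg)",np.degrees(np.arctan2(f[1],f[0])).round(1), "rms",((W*1000-l[2:])@f).std().round(2))
E
python3 - <<'E'
from lev import *
s=dict(np.load("top0.npz")); levers(s)
P=cloud(s);c=s["color"].astype(int); g=c.mean(2); sp=c.max(2)-c.min(2)
# plate near-edge line direction: bar axis fit
for n,(x0,x1,y0,y1) in dict(L=(214,262,150,172),R=(337,386,155,180)).items():
    m=np.zeros((384,512),bool); m[y0:y1,x0:x1]=1
    m&=(P[:,:,2]>0.118)&(P[:,:,2]<0.14)
    px=np.argwhere(m)[:,::-1];W=onplane(s,px,0.13)[:,:2]*1000
    l=cv2.fitLine(W.astype(np.float32),cv2.DIST_HUBER,0,.1,.01).ravel(); print(n,len(W),l, np.degrees(np.arctan2(l[0],-l[1])))
E
```

```text
L 146 piv [515.8 256.4] A,B [0.5165 0.2564] [0.4958 0.1013] tip [495.8  94.9] len 162.8 d [-0.123 -0.992] pad [495.1 138.1] press yaw(deg) -7.0 rms 3.69
R 145 piv [ 542.8 -143.9] A,B [ 0.5461 -0.1454] [ 0.474  -0.2838] tip [ 474.4 -288.5] len 159.9 d [-0.428 -0.904] pad [ 486.1 -249.8] press yaw(deg) -25.3 rms 3.79
L 360 [ 2.3882979e-01 -9.7106147e-01  5.6436304e+02  1.7372728e+02] 13.817482
R 411 [ 2.8102588e-02  9.9960506e-01  5.6031769e+02 -2.3995787e+02] 178.38963
```

Each plate angle minus 20° agrees with its blade angle: left 13.5° gives −7°, right −5.3° gives −25.3°. The lengths (160–163 mm) and height (0.129) also fit. I close the fingers and turn to yaw −7°.

```bash
cat > go.py <<'E'
import sys,numpy as np
from bench import robot
from scipy.spatial.transform import Rotation as R
o=robot.get_obs(); x=[float(v) for v in sys.argv[1:4]]
r=R.from_euler("xyz",o["ee_rot"]); print("tool shift mm",(r.inv().apply(np.array(x)-o["tool_pos"])*1000).round(1),"pos",o["tool_pos"].round(4),"rpy deg",np.degrees(o["ee_rot"]).round(2),"F",o["wrist_force"].round(2),"w",o["width"].round(4),"t",o["time"])
E
python3 -m crank '[[1,[0,0,0],[0,0,8]],[1,[0,0,0],[0,0,8]],[1,[0,0,0],[0,0,8]],[1,[0,0,0],[0,0,8]],[1,[0,0,0],[0,0,0]],[1,[0,0,0],[0,0,0]]]'; python3 go.py 0.455 0.143 0.204
```

```text
time: 0.7
tool_pos: [0.2321, -0.4984, 0.2051]
ee_rot: [-3.141, 0.0, -0.12]
wrist_force: [-0.6, -0.2, 0.4]
width: 0.0498
finger_force: 0.0Traceback (most recent call last):
  File "go.py", line 5, in <module>
    r=R.from_euler("xyz",o["ee_rot"]); print("tool shift mm",(r.inv().apply(np.array(x)-o["tool_pos"])*1000).round(1),"pos",o["tool_pos"].round(4),"rpy deg",np.degrees(o["ee_rot"]).round(2),"F",o["wrist_force"].round(2),"w",o["width"].round(4),"t",o["time"])
                                                                                                                                                                                                                                ^^^^^^^^^^^^^^^^
AttributeError: 'float' object has no attribute 'round'
```

```bash
sed -i 's/o\["width"\].round(4)/o["width"]/' go.py
python3 -m crank '[[1,[0.009,-0.0414,0],[0,0,0]],[1,[0.009,-0.0414,0],[0,0,0]],[1,[0.009,-0.0414,0],[0,0,0]],[1,[0.009,-0.0414,0],[0,0,0]],[1,[0.009,-0.0414,0],[0,0,0]],[1,[0.009,-0.0414,0],[0,0,0]],[1,[0.009,-0.0414,0],[0,0,0]],[1,[0.009,-0.0414,0],[0,0,0]]]' && python3 -m crank '[[1,[0.009,-0.0414,0],[0,0,0]],[1,[0.009,-0.0414,0],[0,0,0]],[1,[0.009,-0.0414,0],[0,0,0]],[1,[0.009,-0.0414,0],[0,0,0]],[1,[0.009,-0.0414,0],[0,0,0]],[1,[0.009,-0.0414,0],[0,0,0]],[1,[0.009,-0.0414,0],[0,0,0]],[1,[0.009,-0.0414,0],[0,0,0]]]' && python3 -m crank '[[1,[0,0,0],[0,0,0]],[1,[0,0,0],[0,0,0]]]'; python3 go.py 0.455 0.143 0.100
```

```text
time: 1.5
tool_pos: [0.3443, -0.1771, 0.2055]
ee_rot: [3.141, -0.001, -0.121]
wrist_force: [0.6, -0.2, 0.1]
width: 0.0004
finger_force: 0.0
time: 2.3
tool_pos: [0.4563, 0.143, 0.2055]
ee_rot: [3.141, -0.0, -0.12]
wrist_force: [0.8, -0.9, 0.5]
width: 0.0005
finger_force: 0.0
time: 2.5
tool_pos: [0.4559, 0.1417, 0.205]
ee_rot: [3.141, 0.001, -0.119]
wrist_force: [0.6, -0.4, -1.0]
width: 0.0006
finger_force: 0.0
tool shift mm [ -0.9  -1.3 105. ] pos [0.4559 0.1417 0.205 ] rpy deg [ 1.7994e+02  6.0000e-02 -6.8200e+00] F [ 0.59 -0.42 -1.03] w 0.0005839706078702431 t 2.5
```

```bash
python3 -m crank '[[1,[0,0,0.035],[0,0,0]],[1,[0,0,0.035],[0,0,0]],[1,[0,0,0.034],[0,0,0]],[1,[0,0,0],[0,0,0]],[1,[0,0,0],[0,0,0]]]'; python3 - <<'E'
from bench import vision
import cv2,numpy as np
a=vision.snapshot("side");b=vision.snapshot("top")
A=cv2.resize(a["color"][140:260,180:340],(600,450));cv2.imwrite("pics/p1.png",A[:,:,::-1])
np.savez("s1.npz",**a)
E
```

```text
time: 3.0
tool_pos: [0.456, 0.14, 0.1019]
ee_rot: [3.141, 0.0, -0.124]
wrist_force: [0.8, -0.1, 0.2]
width: 0.0005
finger_force: 0.0
```

View pics/p1.png

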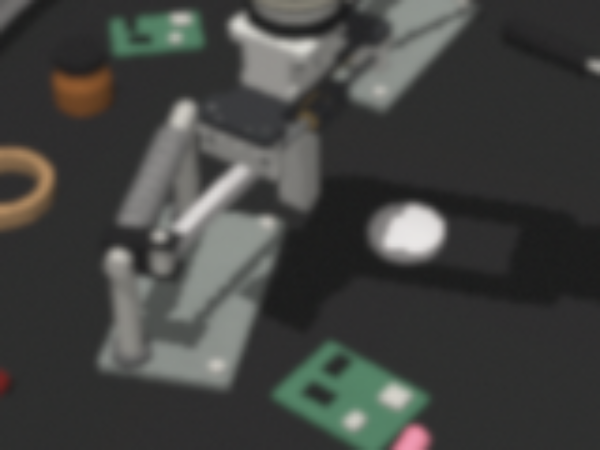

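The fingers (crop about (300,170)) hang on the robot's side of the lever, below blade height, and are clear of the bar and the lever's bar side. I approach until they touch.

```bash
python3 -m crank '[[1,[0.006,0,0],[0,0,0]],[1,[0.006,0,0],[0,0,0]],[1,[0.006,0,0],[0,0,0]],[1,[0.002,0,0],[0,0,0]],[1,[0,0,0],[0,0,0]]]';python3 -m crank '[[1,[0.002,0,0],[0,0,0]],[1,[0.002,0,0],[0,0,0]],[1,[0,0,0],[0,0,0]]]';python3 -m crank '[[1,[0.002,0,0],[0,0,0]],[1,[0.002,0,0],[0,0,0]],[1,[0,0,0],[0,0,0]]]'
```

```text
time: 3.6
tool_pos: [0.4764, 0.1387, 0.1014]
ee_rot: [3.141, 0.0, -0.123]
wrist_force: [0.8, 0.6, -0.3]
width: 0.0006
finger_force: 0.0
time: 3.9
tool_pos: [0.4801, 0.1382, 0.1014]
ee_rot: [3.141, 0.0, -0.123]
wrist_force: [-0.5, -0.3, 0.7]
width: 0.0005
finger_force: 0.0
time: 4.2
tool_pos: [0.4842, 0.1377, 0.1015]
ee_rot: [3.142, -0.0, -0.123]
wrist_force: [0.4, 0.2, -0.3]
width: 0.0005
finger_force: 0.0
```

```bash
python3 -m crank '[[1,[0.002,0,0],[0,0,0]],[1,[0,0,0],[0,0,0]]]';python3 -m crank '[[1,[0.002,0,0],[0,0,0]],[1,[0,0,0],[0,0,0]]]';python3 -m crank '[[1,[0.002,0,0],[0,0,0]],[1,[0,0,0],[0,0,0]]]'
```

```text
time: 4.4
tool_pos: [0.4861, 0.1375, 0.1014]
ee_rot: [3.141, -0.0, -0.123]
wrist_force: [-0.4, -0.3, -0.1]
width: 0.0003
finger_force: 0.0
time: 4.6
tool_pos: [0.4871, 0.1373, 0.1014]
ee_rot: [3.141, 0.002, -0.123]
wrist_force: [-2.9, 1.3, 1.7]
width: 0.0006
finger_force: 1.8
time: 4.8
tool_pos: [0.4896, 0.137, 0.1014]
ee_rot: [3.141, 0.001, -0.123]
wrist_force: [-3.6, 0.1, 2.1]
width: 0.0004
finger_force: 2.0
```

```bash
python3 -m crank '[[1,[0.0026,0,0],[0,0,-1.25]],[1,[0.0026,0,0],[0,0,-1.25]],[1,[0.0026,0,0],[0,0,-1.25]],[1,[0.0026,0,0],[0,0,-1.25]],[1,[0.0026,0,0],[0,0,-1.25]],[1,[0.0026,0,0],[0,0,-1.25]],[1,[0.0026,0,0],[0,0,-1.25]],[1,[0,0,0],[0,0,0]]]';python3 -m crank '[[1,[0.002,0,0],[0,0,-1]],[1,[0,0,0],[0,0,0]]]';python3 -m crank '[[1,[0.002,0,0],[0,0,-1]],[1,[0,0,0],[0,0,0]]]'
```

```text
time: 5.6
tool_pos: [0.508, 0.1346, 0.1013]
ee_rot: [3.139, 0.001, 0.031]
wrist_force: [-4.9, -3.8, 3.3]
width: 0.0004
finger_force: 2.8
time: 5.8
tool_pos: [0.5098, 0.1346, 0.1012]
ee_rot: [3.139, 0.002, 0.048]
wrist_force: [-5.8, -3.3, 3.6]
width: 0.0003
finger_force: 2.8
time: 6.0
tool_pos: [0.5118, 0.1345, 0.1012]
ee_rot: [3.139, 0.002, 0.065]
wrist_force: [-5.9, -4.7, 3.6]
width: 0.0006
finger_force: 2.9
```

```bash
for i in 1; do python3 -m crank '[[1,[0.001,0,0],[0,0,-0.5]],[1,[0,0,0],[0,0,0]]]';python3 -m crank '[[1,[0.001,0,0],[0,0,-0.5]],[1,[0,0,0],[0,0,0]]]';python3 -m crank '[[1,[0.001,0,0],[0,0,-0.5]],[1,[0,0,0],[0,0,0]]]'; done
```

```text
time: 6.2
tool_pos: [0.5126, 0.1345, 0.1012]
ee_rot: [3.138, 0.002, 0.074]
wrist_force: [-5.6, -4.7, 2.7]
width: 0.0008
finger_force: 3.0
time: 6.4
tool_pos: [0.5136, 0.1345, 0.1012]
ee_rot: [3.138, 0.002, 0.083]
wrist_force: [-6.3, -3.9, 3.2]
width: 0.0004
finger_force: 3.0
time: 6.6
tool_pos: [0.5146, 0.1345, 0.1012]
ee_rot: [3.138, 0.002, 0.091]
wrist_force: [-5.4, -3.7, 2.4]
width: 0.0005
finger_force: 3.1
```

```bash
python3 -m crank '[[1,[0.0015,0,0],[0,0,-0.7]],[1,[0,0,0],[0,0,0]]]';python3 -m crank '[[1,[0.0015,0,0],[0,0,-0.7]],[1,[0,0,0],[0,0,0]]]';python3 -m crank '[[1,[0.0015,0,0],[0,0,-0.7]],[1,[0,0,0],[0,0,0]]]'
```

```text
time: 6.8
tool_pos: [0.5161, 0.1346, 0.1012]
ee_rot: [3.138, 0.002, 0.104]
wrist_force: [-5.4, -4.5, 3.1]
width: 0.0008
finger_force: 3.1
time: 7.0
tool_pos: [0.5175, 0.1346, 0.1012]
ee_rot: [3.138, 0.003, 0.116]
wrist_force: [-5.2, -5.9, 3.4]
width: 0.0006
finger_force: 3.2
time: 7.2
tool_pos: [0.519, 0.1347, 0.1011]
ee_rot: [3.138, 0.003, 0.128]
wrist_force: [-6.2, -5.3, 3.3]
width: 0.0007
finger_force: 3.3
```

```bash
python3 -m crank '[[1,[0.002,0,0],[0,0,-1.1]],[1,[0.002,0,0],[0,0,-1.1]],[1,[0.002,0,0],[0,0,-1.1]],[1,[0.002,0,0],[0,0,-1.1]],[1,[0.002,0,0],[0,0,-1.1]],[1,[0,0,0],[0,0,0]]]';python3 -m crank '[[1,[0.0015,0,0],[0,0,-0.7]],[1,[0,0,0],[0,0,0]]]';python3 -m crank '[[1,[0.001,0,0],[0,0,-0.5]],[1,[0,0,0],[0,0,0]]]'
```

```text
time: 7.8
tool_pos: [0.5288, 0.1358, 0.101]
ee_rot: [3.137, 0.004, 0.224]
wrist_force: [-6.5, -6.1, 3.9]
width: 0.0003
finger_force: 3.7
time: 8.0
tool_pos: [0.5302, 0.136, 0.101]
ee_rot: [3.137, 0.004, 0.236]
wrist_force: [-6.2, -6.6, 3.9]
width: 0.0002
finger_force: 3.8
time: 8.2
tool_pos: [0.5311, 0.1361, 0.101]
ee_rot: [3.137, 0.004, 0.245]
wrist_force: [-6.4, -6.8, 2.8]
width: 0.0004
finger_force: 3.8
```

```bash
python3 -m crank '[[1,[0.001,0,0],[0,0,-0.5]],[1,[0.001,0,0],[0,0,-0.5]],[1,[0,0,0],[0,0,0]]]';python3 -m crank '[[1,[0.001,0,0],[0,0,-0.5]],[1,[0,0,0],[0,0,0]]]';python3 -m crank '[[1,[0.001,0,0],[0,0,-0.5]],[1,[0,0,0],[0,0,0]]]';python3 -m crank '[[1,[0.001,0,0],[0,0,0]],[1,[0,0,0],[0,0,0]]]'
```

```text
time: 8.5
tool_pos: [0.5331, 0.1365, 0.101]
ee_rot: [3.137, 0.004, 0.262]
wrist_force: [-6.5, -6.5, 3.0]
width: 0.0005
finger_force: 3.9
time: 8.7
tool_pos: [0.534, 0.1367, 0.1009]
ee_rot: [3.137, 0.004, 0.271]
wrist_force: [-5.7, -7.2, 3.7]
width: 0.0001
finger_force: 3.9
time: 8.9
tool_pos: [0.535, 0.137, 0.1009]
ee_rot: [3.137, 0.004, 0.279]
wrist_force: [-6.4, -6.5, 2.9]
width: 0.0004
finger_force: 4.0
time: 9.1
tool_pos: [0.5358, 0.1372, 0.1009]
ee_rot: [3.137, 0.005, 0.279]
wrist_force: [-6.6, -7.1, 2.3]
width: 0.0007
finger_force: 4.1
```

```bash
python3 -m crank '[[1,[0.001,0,0],[0,0,0]],[1,[0,0,0],[0,0,0]]]';python3 -m crank '[[1,[0.001,0,0],[0,0,0]],[1,[0,0,0],[0,0,0]]]';python3 -m crank '[[1,[0.001,0,0],[0,0,0]],[1,[0,0,0],[0,0,0]]]'
```

```text
time: 9.3
tool_pos: [0.5368, 0.1374, 0.1009]
ee_rot: [3.136, 0.005, 0.279]
wrist_force: [-7.2, -7.6, 1.8]
width: 0.0005
finger_force: 4.1
time: 9.5
tool_pos: [0.537, 0.1374, 0.1009]
ee_rot: [3.136, 0.007, 0.279]
wrist_force: [-8.4, -8.2, 3.5]
width: 0.0003
finger_force: 5.2
time: 9.7
tool_pos: [0.537, 0.1374, 0.1009]
ee_rot: [3.136, 0.009, 0.279]
wrist_force: [-10.9, -8.3, 5.2]
width: 0.0008
finger_force: 6.5
```

The left lever has stopped hard: no further motion while the force rises, after 50 mm of travel (0.42 rad, on the bar). So the right one should be the short one. I let the left lever spring back.

```bash
python3 -m crank '[[1,[-0.008,0,0],[0,0,3]],[1,[-0.008,0,0],[0,0,3]],[1,[-0.008,0,0],[0,0,3]],[1,[-0.008,0,0],[0,0,3]],[1,[-0.008,0,0],[0,0,3]],[1,[-0.01,0,0],[0,0,4]],[1,[-0.02,0,0],[0,0,4]],[1,[-0.02,0,0],[0,0,0]]]';python3 -m crank '[[1,[0,0,-0.03],[0,0,8]],[1,[0,0,-0.035],[0,0,8]],[1,[0,0,-0.04],[0,0,2.5]],[1,[0,0,0],[0,0,0]]]'; python3 go.py 0.444 -0.231 0.205
python3 - <<'E'
from lev import *
from bench import vision
s=vision.snapshot("top"); np.savez("top1.npz",**s); levers(s)
E
```

```text
time: 10.5
tool_pos: [0.4516, 0.1375, 0.1015]
ee_rot: [-3.141, -0.003, -0.123]
wrist_force: [0.1, 1.6, -0.3]
width: 0.0003
finger_force: 0.0
time: 10.9
tool_pos: [0.4552, 0.1382, 0.2135]
ee_rot: [-3.132, -0.013, -0.445]
wrist_force: [0.1, -1.0, 0.3]
width: 0.0001
finger_force: 0.0
tool shift mm [148.5 338.2   7.4] pos [0.4552 0.1382 0.2135] rpy deg [-179.47   -0.77  -25.47] F [ 0.12 -1.    0.28] w 0.0001305171238181893 t 10.9
L 2 piv [484.1 255.7] A,B [0.5165 0.2564] [0.4958 0.1013] tip [487.3 101.2] len 154.6 d [ 0.02 -1.  ] pad [480.6 135.6] press yaw(deg) 1.2 rms 0.0
R 147 piv [ 542.9 -143.9] A,B [ 0.5461 -0.1454] [ 0.474  -0.2838] tip [ 474.3 -288.4] len 159.9 d [-0.429 -0.903] pad [ 486.  -249.8] press yaw(deg) -25.4 rms 3.85
```

```bash
python3 -m crank '[[1,[0.0185,0.0423,0],[0,0,0]],[1,[0.0185,0.0423,0],[0,0,0]],[1,[0.0185,0.0423,0],[0,0,0]],[1,[0.0185,0.0423,0],[0,0,0]],[1,[0.0185,0.0423,0],[0,0,0]],[1,[0.0185,0.0423,0],[0,0,0]],[1,[0.0185,0.0423,0],[0,0,0]],[1,[0.0185,0.0423,0],[0,0,0]]]';python3 -m crank '[[1,[0,0,0],[0,0,0]],[1,[0,0,0],[0,0,0]]]'; python3 go.py 0.447 -0.231 0.1015
python3 - <<'E'
from lev import *
from bench import vision
s=vision.snapshot("top"); np.savez("top2.npz",**s); levers(s)
E
```

```text
time: 11.75
tool_pos: [0.4383, -0.2339, 0.2048]
ee_rot: [-3.142, -0.0, -0.444]
wrist_force: [0.5, 0.6, -0.4]
width: 0.0007
finger_force: 0.0
time: 11.95
tool_pos: [0.4382, -0.2323, 0.2047]
ee_rot: [-3.141, 0.002, -0.447]
wrist_force: [0.3, -0.2, 0.1]
width: 0.0003
finger_force: 0.0
tool shift mm [  7.6  -4.9 103.2] pos [ 0.4382 -0.2323  0.2047] rpy deg [-1.7995e+02  1.2000e-01 -2.5590e+01] F [ 0.27 -0.18  0.06] w 0.00029913116334052156 t 11.95
L 146 piv [515.8 256.4] A,B [0.5165 0.2564] [0.4958 0.1013] tip [495.8  94.9] len 162.8 d [-0.123 -0.992] pad [495.1 138.1] press yaw(deg) -7.0 rms 3.69
R 28 piv [ 543.1 -144. ] A,B [ 0.5461 -0.1454] [ 0.474  -0.2838] tip [ 521.3 -189.4] len 50.4 d [-0.432 -0.902] pad [ 485.8 -249.6] press yaw(deg) -25.6 rms 3.96
```

The left lever is fully back at its rest angle. Now I descend in front of the right one.

```bash
python3 -m crank '[[1,[0,-0.005,0.035],[0,0,0]],[1,[0,0,0.035],[0,0,0]],[1,[0,0,0.033],[0,0,0]],[1,[0,0,0],[0,0,0]]]';python3 -m crank '[[1,[0.008,0,0],[0,0,0]],[1,[0.008,0,0],[0,0,0]],[1,[0.008,0,0],[0,0,0]],[1,[0.006,0,0],[0,0,0]],[1,[0,0,0],[0,0,0]]]'; python3 go.py 0.4785 -0.246 0.1015;python3 -m crank '[[1,[0.002,0,0],[0,0,0]],[1,[0,0,0],[0,0,0]]]';python3 -m crank '[[1,[0.002,0,0],[0,0,0]],[1,[0,0,0],[0,0,0]]]'
```

```text
time: 12.4
tool_pos: [0.4377, -0.2231, 0.098]
ee_rot: [-3.14, 0.011, -0.442]
wrist_force: [-0.1, 0.4, 0.1]
width: 0.0004
finger_force: 0.0
time: 12.9
tool_pos: [0.469, -0.2408, 0.1044]
ee_rot: [3.141, -0.002, -0.445]
wrist_force: [0.1, -0.1, 0.1]
width: 0.0004
finger_force: 0.0
tool shift mm [10.8  0.6  2.9] pos [ 0.469  -0.2408  0.1044] rpy deg [ 1.7998e+02 -1.1000e-01 -2.5480e+01] F [ 0.08 -0.07  0.13] w 0.00040630142072389135 t 12.9
time: 13.1
tool_pos: [0.4695, -0.241, 0.1035]
ee_rot: [3.142, 0.0, -0.445]
wrist_force: [-1.3, 0.0, 0.8]
width: 0.0006
finger_force: 0.0
time: 13.3
tool_pos: [0.4713, -0.2418, 0.1035]
ee_rot: [3.142, -0.0, -0.445]
wrist_force: [1.0, -0.0, 0.1]
width: 0.0002
finger_force: 0.0
```

```bash
python3 -m crank '[[1,[0.002,0,0.001],[0,0,0]],[1,[0.001,0,0.001],[0,0,0]],[1,[0,0,0],[0,0,0]]]';python3 -m crank '[[1,[0.002,0,0],[0,0,0]],[1,[0,0,0],[0,0,0]]]';python3 -m crank '[[1,[0.002,0,0],[0,0,0]],[1,[0,0,0],[0,0,0]]]';python3 -m crank '[[1,[0.002,0,0],[0,0,0]],[1,[0,0,0],[0,0,0]]]'
```

```text
time: 13.6
tool_pos: [0.474, -0.243, 0.1012]
ee_rot: [3.142, 0.0, -0.445]
wrist_force: [-0.9, -0.7, 0.1]
width: 0.0005
finger_force: 0.0
time: 13.8
tool_pos: [0.476, -0.244, 0.1015]
ee_rot: [3.142, -0.0, -0.445]
wrist_force: [0.6, 0.2, 0.2]
width: 0.0001
finger_force: 0.0
time: 14.0
tool_pos: [0.4778, -0.2449, 0.1016]
ee_rot: [3.142, -0.0, -0.445]
wrist_force: [0.2, 0.6, 0.7]
width: 0.0004
finger_force: 0.0
time: 14.2
tool_pos: [0.4792, -0.2455, 0.1014]
ee_rot: [3.142, 0.001, -0.445]
wrist_force: [-0.7, 0.4, 0.7]
width: 0.0004
finger_force: 0.5
```

Contact came at (0.479, −0.245), as predicted. I press on about 20 mm along the arc, then go finer.

```bash
python3 -m crank '[[1,[0.0026,0,0],[0,0,-1.25]],[1,[0.0026,0,0],[0,0,-1.25]],[1,[0.0026,0,0],[0,0,-1.25]],[1,[0.0026,0,0],[0,0,-1.25]],[1,[0.0026,0,0],[0,0,-1.25]],[1,[0.0026,0,0],[0,0,-1.25]],[1,[0.0026,0,0],[0,0,-1.25]],[1,[0,0,0],[0,0,0]]]';python3 -m crank '[[1,[0.002,0,0],[0,0,-1]],[1,[0,0,0],[0,0,0]]]';python3 -m crank '[[1,[0.002,0,0],[0,0,-1]],[1,[0,0,0],[0,0,0]]]';python3 -m crank '[[1,[0.001,0,0],[0,0,-0.5]],[1,[0,0,0],[0,0,0]]]';python3 -m crank '[[1,[0.001,0,0],[0,0,-0.5]],[1,[0,0,0],[0,0,0]]]'
```

```text
time: 15.0
tool_pos: [0.4955, -0.2532, 0.1011]
ee_rot: [3.14, 0.002, -0.291]
wrist_force: [-6.7, -1.8, 0.7]
width: 0.0
finger_force: 2.5
time: 15.2
tool_pos: [0.4973, -0.2539, 0.1011]
ee_rot: [3.14, 0.002, -0.274]
wrist_force: [-6.1, -1.7, 0.6]
width: 0.0003
finger_force: 2.5
time: 15.4
tool_pos: [0.4991, -0.2545, 0.1011]
ee_rot: [3.14, 0.002, -0.257]
wrist_force: [-5.9, -1.6, 1.5]
width: 0.0004
finger_force: 2.5
time: 15.6
tool_pos: [0.5, -0.2548, 0.101]
ee_rot: [3.139, 0.002, -0.248]
wrist_force: [-6.1, -2.2, 1.4]
width: 0.0006
finger_force: 2.6
time: 15.8
tool_pos: [0.5009, -0.2551, 0.1011]
ee_rot: [3.139, 0.002, -0.239]
wrist_force: [-6.2, -3.7, 1.3]
width: 0.0004
finger_force: 2.6
```

```bash
python3 -m crank '[[1,[0.001,0,0],[0,0,-0.4]],[1,[0,0,0],[0,0,0]]]';python3 -m crank '[[1,[0.001,0,0],[0,0,0]],[1,[0,0,0],[0,0,0]]]';python3 -m crank '[[1,[0.001,0,0],[0,0,0]],[1,[0,0,0],[0,0,0]]]';python3 -m crank '[[1,[0.001,0,0],[0,0,0]],[1,[0,0,0],[0,0,0]]]'
```

```text
time: 16.0
tool_pos: [0.5018, -0.2554, 0.101]
ee_rot: [3.139, 0.003, -0.233]
wrist_force: [-6.4, -2.2, 1.2]
width: 0.0006
finger_force: 2.7
time: 16.2
tool_pos: [0.5026, -0.2556, 0.101]
ee_rot: [3.139, 0.003, -0.232]
wrist_force: [-6.7, -2.5, 1.0]
width: 0.0003
finger_force: 3.0
time: 16.4
tool_pos: [0.5034, -0.2558, 0.101]
ee_rot: [3.139, 0.004, -0.232]
wrist_force: [-6.3, -2.7, 0.7]
width: 0.0005
finger_force: 3.1
time: 16.6
tool_pos: [0.5034, -0.2558, 0.101]
ee_rot: [3.139, 0.006, -0.232]
wrist_force: [-9.2, -1.9, 2.6]
width: 0.0008
finger_force: 4.5
```

```bash
python3 -m crank '[[1,[0.001,0,0],[0,0,0]],[1,[0,0,0],[0,0,0]]]'; python3 -m crank '[[1,[-0.006,0,0],[0,0,2.5]],[1,[-0.006,0,0],[0,0,2.5]],[1,[-0.006,0,0],[0,0,2.5]],[1,[-0.006,0,0],[0,0,2.5]],[1,[-0.008,0,0],[0,0,2.5]],[1,[-0.01,0,0],[0,0,0]],[1,[0,0,0],[0,0,0]],[1,[0,0,0],[0,0,0]]]'
python3 - <<'E'
from bench import vision
from lev import *
s=vision.snapshot("side"); cv2.imwrite("pics/p2.png",cv2.resize(s["color"][70:200,210:400][:,:,::-1],(760,520)))
levers(vision.snapshot("top"))
E
```

```text
time: 16.8
tool_pos: [0.5034, -0.2558, 0.101]
ee_rot: [3.139, 0.008, -0.233]
wrist_force: [-11.7, -1.8, 4.6]
width: 0.0004
finger_force: 5.8
time: 17.6
tool_pos: [0.4683, -0.2407, 0.1018]
ee_rot: [-3.141, -0.002, -0.45]
wrist_force: [0.6, 0.1, -0.5]
width: 0.0002
finger_force: 0.0
L 145 piv [515.6 256.5] A,B [0.5165 0.2564] [0.4958 0.1013] tip [496.3  94.8] len 162.8 d [-0.119 -0.993] pad [495.4 138. ] press yaw(deg) -6.8 rms 3.7
R 12 piv [ 547.9 -169.5] A,B [ 0.5461 -0.1454] [ 0.474  -0.2838] tip [ 520.2 -171.6] len 27.8 d [-0.997 -0.077] pad [ 427.8 -172.7] press yaw(deg) -85.6 rms 3.11
```

View pics/p2.png

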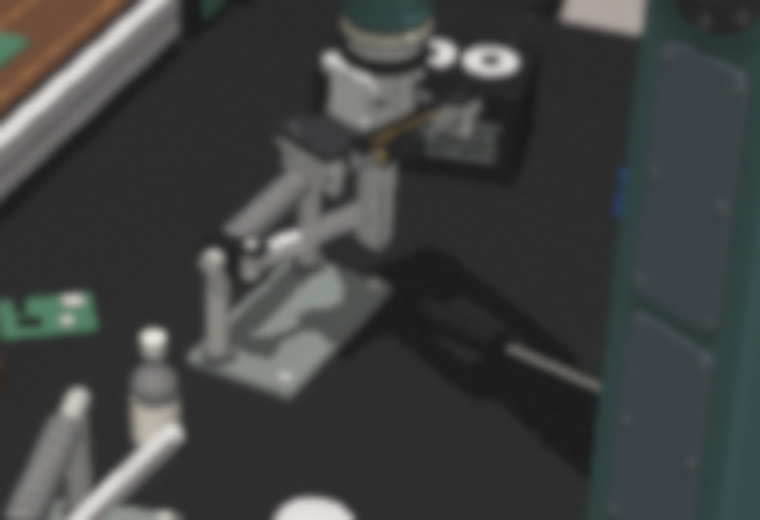

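The right lever (crop about (310,230)) is sprung out, with the fingers (375,205) clear on the robot's side. It stopped short at 26.5 mm (0.22 rad), so I press it again and hold.

```bash
python3 -m crank '[[1,[0.005,0,0],[0,0,0]],[1,[0.005,0,0],[0,0,0]],[1,[0.003,0,0],[0,0,-1.2]],[1,[0.003,0,0],[0,0,-1.4]],[1,[0.003,0,0],[0,0,-1.4]],[1,[0.003,0,0],[0,0,-1.4]],[1,[0.003,0,0],[0,0,-1.4]],[1,[0.003,0,0],[0,0,-1.4]]]';python3 -m crank '[[1,[0.003,0,0],[0,0,-1.4]],[1,[0.002,0,0],[0,0,-1]],[1,[0.002,0,0],[0,0,-1]],[1,[0,0,0],[0,0,0]]]';python3 -m crank '[[1,[0.0015,0,0],[0,0,-0.4]],[1,[0,0,0],[0,0,0]]]';python3 -m crank '[[1,[0.001,0,0],[0,0,0]],[1,[0,0,0],[0,0,0]]]'
```

```text
time: 18.5
tool_pos: [0.4926, -0.2523, 0.1011]
ee_rot: [3.14, 0.002, -0.306]
wrist_force: [-5.1, -1.6, 1.8]
width: 0.0004
finger_force: 2.3
time: 18.9
tool_pos: [0.4992, -0.2547, 0.101]
ee_rot: [3.14, 0.002, -0.248]
wrist_force: [-5.4, -2.4, 0.8]
width: 0.0006
finger_force: 2.4
time: 19.1
tool_pos: [0.5004, -0.2551, 0.101]
ee_rot: [3.14, 0.002, -0.241]
wrist_force: [-5.7, -3.3, 0.8]
width: 0.0005
finger_force: 2.5
time: 19.3
tool_pos: [0.5012, -0.2553, 0.101]
ee_rot: [3.14, 0.003, -0.241]
wrist_force: [-5.8, -1.9, 1.1]
width: 0.0007
finger_force: 2.8
```

```bash
python3 -m crank '[[1,[0.001,0,0],[0,0,0]],[1,[0.001,0,0],[0,0,0]],[1,[0,0,0],[0,0,0]]]';python3 -m crank '[[1,[0.001,0,0],[0,0,0]],[1,[0,0,0],[0,0,0]]]';python3 -m crank '[[1,[0.001,0,0],[0,0,0]],[1,[0,0,0],[0,0,0]],[1,[0,0,0],[0,0,0]]]'
```

```text
time: 19.6
tool_pos: [0.5029, -0.2558, 0.101]
ee_rot: [3.14, 0.003, -0.241]
wrist_force: [-6.7, -2.4, 0.5]
width: 0.0005
finger_force: 3.0
time: 19.8
tool_pos: [0.5033, -0.2559, 0.101]
ee_rot: [3.14, 0.005, -0.241]
wrist_force: [-8.1, -2.5, 2.5]
width: 0.0002
finger_force: 3.8
time: 20.1
tool_pos: [0.5033, -0.2559, 0.101]
ee_rot: [3.14, 0.007, -0.241]
wrist_force: [-10.2, -0.4, 3.4]
width: 0.0002
finger_force: 5.0
```

Same stop position, with 10 N against the spring's maximum of 8 N. I check that it holds steady, then hand in.

```bash
python3 -m crank '[[1,[0.0005,0,0],[0,0,0]],[1,[0,0,0],[0,0,0]],[1,[0,0,0],[0,0,0]],[1,[0,0,0],[0,0,0]],[1,[0,0,0],[0,0,0]]]'; python3 - <<'E'
from bench import robot,vision
from lev import *
levers(vision.snapshot("top")); print(robot.close_job())
E
```

```text
time: 20.6
tool_pos: [0.5033, -0.2559, 0.101]
ee_rot: [3.14, 0.008, -0.241]
wrist_force: [-12.2, -1.5, 4.1]
width: 0.0002
finger_force: 5.7
L 145 piv [515.9 256.4] A,B [0.5165 0.2564] [0.4958 0.1013] tip [495.9  94.9] len 162.8 d [-0.123 -0.992] pad [495.2 138.1] press yaw(deg) -7.1 rms 3.71
R 15 piv [ 529.6 -149.2] A,B [ 0.5461 -0.1454] [ 0.474  -0.2838] tip [ 537.6 -184.1] len 35.8 d [ 0.223 -0.975] pad [ 550.5 -267.5] press yaw(deg) 12.9 rms 3.25
the job is handed in; nothing more can be done
None
```

I pressed both levers in order and handed the job in at about 20.6 s: the left one went on to its bar (about 50 mm of travel) and sprang back, and the right one stopped short (about 26.5 mm), so I finished holding that one in against its stop at about 12 N.

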